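# Crown the box column and hold up its dust cover

### The arm

A 6-joint arm with a two-finger parallel gripper is mounted at the origin on the work surface. World frame = base frame: x ahead of the robot, y to its left, z up, the work surface at z = 0. Lengths are in m, angles in rad, forces in N, time in s.
With the tool pointing down it reaches from about 0.25 to 0.725 m from the base axis. Payload 4 kg.
Tool frame: the origin (TCP) lies midway between the tips of the shut fingers; the grasp point (between the pads) lies 19 mm behind it; z points along the fingers, y is the line along which they close (so a half turn about z gives the same grasp; the last joint's range is limited). The gripper opens to 85 mm and grips with 20 to 120 N. Pads are 22 mm wide; open, the fingers measure 114 mm over their backs; the gripper's body (76 mm by 85 mm) begins 54 mm behind the grasp point. The pads swing forward as they close: fully open they stand 13 mm farther back than shut.
Start: joints at [1.207, 0.241, 0.005, 1.335, 0, 1.571], TCP at [0.178, 0.467, 0.231] pointing down, gripper open.
Joint ranges: [-2.72, 2.72], [-1.05, 1.87], [-1.09, 1.28], [-1.99, 2.15], [-1.42, 1.44], [-3.14, 3.14]. Speed limits (rad/s): [2.79, 2.79, 3.14, 3.14, 3.14, 3.14].

### API

Orientations are given as a unit quaternion [x, y, z, w].
In Python, from workcell import get_obs, camera, job_done, silhouettes gives the robot as it stands. The module is installed in compiled form; this text tells all that it offers.
- The arm moves only by the tool drive_tool, never from a script. Its argument "increments" is a list of rows, each a list of 3 entries, a list of its own where there are three numbers: the shift along the world's x, y, z in mm, then the turn, a rotation vector about the world's x, y, z in degrees, then the opening, from 0 (shut) to 1 (fully open). A call has 1 to 8 rows; each row shifts and turns the commanded pose from where the row before left it; what a row does not reach is not made up. A row lasts 1/12 s, in which the tool goes at most 41.7 mm and 7.16 degrees, less where a joint would pass 70% of its speed; a pose out of reach is approached as far as the arm can. A call is refused whole if a number of a shift passes 41.7 or a number of a turn 7.16, either way. A call with a gripper value outside its range is refused whole. The fingers move at their own pace and stop on an object; the grip force is fixed at half the most. Time passes only in rows, so rows that do not move let the fingers close. It gives the time, the measured TCP pose, the force, the opening and the grip force at its end, in the units of the state.
- get_obs(): the state, without advancing time (a new reading comes with each control period).
- camera(name): name is "scene" or "top"; returns a dict with "image" (480x640x3 uint8, red, green, blue), "K" (3x3 intrinsics, pixels), "view" (4x4, takes a point from world to camera coordinates). Camera axes: x right, y down, z forward; pixel columns grow to the right and rows downward; lengths in m; the calibration is good to about 2 mm. A picture is of the moment at which its call begins. There is no depth.
- job_done(): hands the job in; it is judged then, once.
Trained networks look in a picture, given as the dict that the camera call returned (one of the last four; its "shot" number tells which), for a name from the list of things; names that differ only in an ending like _2 or _b are one class to them, and where a whole thing is asked for, a point or a joint stands for the part that bears it (a point fixed in the world has none). Each returns a list of dicts, best first, with "conf" (0 to 1); they miss things now and then, are a little off and sometimes report something else, mostly with a low value. They report only what shows in the picture. A call takes as long as a camera call. They do not tell look-alikes from the thing itself.
- silhouettes(query, picture): "region" (480x640 bool, what is visible of it) and "bbox" ([left, top, right, bottom] in pixels, round what is visible of it).
The state is a dict: "clock": time; "joint_pos": joint angles; "joint_vel": joint speeds; "tau": joint torques, N m; "eef_pos": TCP position; "tool_rot": TCP orientation; "ft_force": force on the tool from outside, world axes, zero at the start; "ft_torque": the same for the moment, N m; "grip_width": finger opening in m; "grasp_force": force on a finger pad.
Only numpy, scipy, OpenCV 4.12 (cv2) and the standard library are available. Lean on these libraries where they do the work, as an engineer would, in place of code of your own. Each camera call takes 0.05 s, during which the arm holds its last target. There are 200 camera calls.

### The job

Stack the small yellow tile box squarely and centred on the column of two closed boxes, then bring the nested pair of lids to it in one piece, carried by the black knob of the inner lid, and lower them so that the white inner lid is fully home in the yellow box; let go of the knob. Then take the orange outer lid alone by its square collar and lift it straight up off the knob, leaving the white inner lid undisturbed in the box, and finish still holding the orange lid level about 10 cm above where it sat, over the column, so that I can wipe it. Keep the two lids together until they are home, and leave the column and the other things on the console where they are.

Things in the scene. Friction and masses are not known exactly. Their poses are not given: they have to be found in the camera images.
- large_box: Closed blue plastic box, 150 x 110 x 45 mm (its x, y, z), 1.4 kg, standing loose on the console; foot of the column. Origin: centre of its underside, z up.
- medium_box: Closed green plastic box, 126 x 86 x 40 mm (x, y, z), 0.9 kg, loose, centred and parallel on the large box; its flat top, 85 mm above the console, is where the small box goes. Origin: centre of its underside, z up.
- small_box: Open yellow plastic box, 104 x 62 x 48 mm (x, y, z), about 0.22 kg, walls 4 mm (mouth 96 x 54 mm), eight mahjong tiles fixed inside up to 26 mm above its underside; loose on the console. Grip it across its 62 mm width (y). Origin: centre of its underside, z up. On the column its x axis is parallel to the medium box's (either way round).
- inner_lid: White inner lid, 0.1 kg. Origin: centre of its flange's underside, z up. Flange 106 x 64 mm, z 0 to 5 mm; rests on the box's rim when home (48 mm above the box's origin), either way round. Plug with round-edged grey gasket 90 x 48 mm, down to z -10 mm. Square black knob 18 x 18 mm, sides along x, y, up to z +67 mm, through the outer lid. Starts on the coaster, origin 20 mm above the console.
- outer_lid: Orange lid, 0.11 kg, lies loose on the inner lid's flange, goes along with it. Origin: centre of its plate's underside, z up; nested, 5 mm above the inner lid's origin, axes parallel. Plate 116 x 74 mm, z 0 to 4 mm; skirt to z -4 mm, 2 mm round the flange. Central square collar, its grip: 52 mm outside, 44 mm inside, z 4 to 28 mm, open in the middle; the knob stands free in it, 34 mm past its top.
- coaster: Round dark wooden coaster, 110 mm across, 10 mm thick, fixed to the console; the nested lids stand on it at the start, centred, their axes along its axes. Origin: centre of its underside, z up.
- speaker: Silver aluminium speaker, upright cylinder 80 mm across, 96 mm high, loose bystander. Origin: centre of its underside.
- vase: White ceramic vase shaped like a leaf, about 35 x 110 x 185 mm (x, y, z), loose bystander. Origin: centre of its underside.
- remote: Red plastic fan remote lying flat, 135 x 40 x 19 mm (x, y, z), loose bystander near the robot. Origin: centre of its underside.
There are look-alikes about, which are no part of the job. What is shaped like the small_box but blue is not meant.

How it is judged:
By the outcome, as a careful person would: the job done as asked, in the order asked, and still so for the second after the job is handed in, while the arm keeps its last pose, push and grip.
It also fails if it takes over 72 s, if anything falls off the work surface, if the arm or the gripper's body presses on something with over 40 N, if the wrist force passes 120 N, or if a joint passes its speed limit or range.

## Working session

There is one attempt and no reset: what is moved stays moved. The work goes in short steps, Python scripts to look and compute and a tool call to move; the robot and the scene stay as the last step left them, time stands still between calls to the robot, and variables do not carry over. Pictures are saved under pics/ and viewed, at most 10 in all, crops included, and the job is handed in when it is done.

Besides the shell and the picture viewer there is one more tool, called after "Call:" as name(argument=value, ...) on one line, values as JSON. drive_tool: Moves the arm, as the interface text tells. Its arguments: {"type":"object","properties":{"increments":{"type":"array"}},"required":["increments"]}

```bash
mkdir -p pics
cat > h.py <<'E'
import numpy as np, cv2
from workcell import *
def shot(n,f=None):
    c=camera(n)
    if f: cv2.imwrite('pics/'+f,cv2.cvtColor(c['image'],cv2.COLOR_RGB2BGR))
    return c
def proj(c,P):
    P=np.atleast_2d(P); q=P@c['view'][:3,:3].T+c['view'][:3,3]; q=q@c['K'].T; return q[:,:2]/q[:,2:]
def ray(c,uv,z):
    d=np.linalg.inv(c['K'])@np.array([uv[0],uv[1],1.]); R=c['view'][:3,:3]; o=-R.T@c['view'][:3,3]; d=R.T@d
    return o+d*(z-o[2])/d[2]
E
python3 - <<'E'
from h import *
for n in('scene','top'):
    c=shot(n,n+'0.png'); print(n,'campos',-c['view'][:3,:3].T@c['view'][:3,3])
    for q in 'large_box medium_box small_box inner_lid outer_lid coaster speaker vase remote'.split():
        for s in silhouettes(q,c): print(q,round(s['conf'],2),s['bbox'],s['region'].sum())
o=get_obs();print(o)
E
```

```text
scene campos [ 0.98229492 -0.35315939  0.79968663]
large_box 0.61 [364.1, 152.2, 443.6, 201.3] 1419
medium_box 0.61 [374.8, 128.5, 440.2, 186.4] 2088
small_box 0.59 [287.4, 225.3, 344.4, 275.1] 1970
small_box 0.56 [212.8, 228.8, 267.0, 290.4] 1848
inner_lid 0.87 [147.7, 303.8, 169.1, 330.2] 459
outer_lid 0.68 [405.4, 189.2, 464.6, 268.6] 2697
outer_lid 0.6 [136.3, 291.5, 189.8, 359.9] 1865
coaster 0.66 [135.9, 307.4, 194.0, 359.7] 506
coaster 0.32 [287.9, 223.4, 344.1, 273.4] 2010
speaker 0.95 [254.2, 304.1, 302.0, 373.3] 2503
vase 0.62 [404.3, 191.0, 463.8, 266.9] 2630
remote 0.8 [247.6, 183.0, 288.7, 228.4] 868
top campos [ 0.42194711 -0.01015234  0.96287715]
large_box 0.88 [121.2, 211.0, 186.4, 289.7] 1395
large_box 0.43 [438.0, 212.5, 483.2, 274.8] 1588
medium_box 0.94 [117.4, 216.4, 176.8, 283.5] 3228
small_box 0.95 [285.3, 194.3, 325.6, 252.5] 1607
small_box 0.65 [348.0, 232.2, 384.7, 285.7] 1619
small_box 0.4 [439.8, 211.6, 484.9, 274.7] 1633
inner_lid 0.7 [455.0, 233.2, 476.5, 252.2] 336
inner_lid 0.23 [295.0, 267.9, 320.4, 338.2] 1279
outer_lid 0.69 [434.7, 211.1, 486.6, 272
[... 231 characters left out ...]
5] 1688
{'clock': 1.0, 'joint_pos': array([1.20701164e+00, 2.40584249e-01, 4.99646189e-03, 1.33519626e+00,
       7.40934603e-06, 1.57080790e+00]), 'joint_vel': array([-0.00087298, -0.00022517,  0.00012247, -0.00178315, -0.00071522,
        0.00025395]), 'tau': array([ 1.00949535e-03, -3.72213578e+01,  2.52697152e+01,  1.06855743e-03,
        2.35934258e-04,  2.03085847e-05]), 'eef_pos': array([0.17790458, 0.46727868, 0.23131299]), 'tool_rot': array([ 1.80896711e-01,  9.83502100e-01,  6.71131199e-06, -2.53247027e-06]), 'ft_force': array([-0.53096738,  0.19578366,  0.29897017]), 'ft_torque': array([-0.0641885 ,  0.02603235,  0.04723562]), 'grasp_force': 0.0, 'grip_width': 0.08477687834648409}
```

View pics/scene0.png

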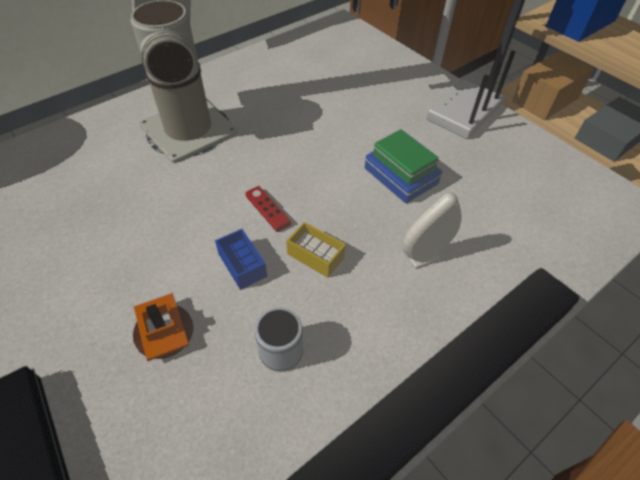

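View pics/top0.png

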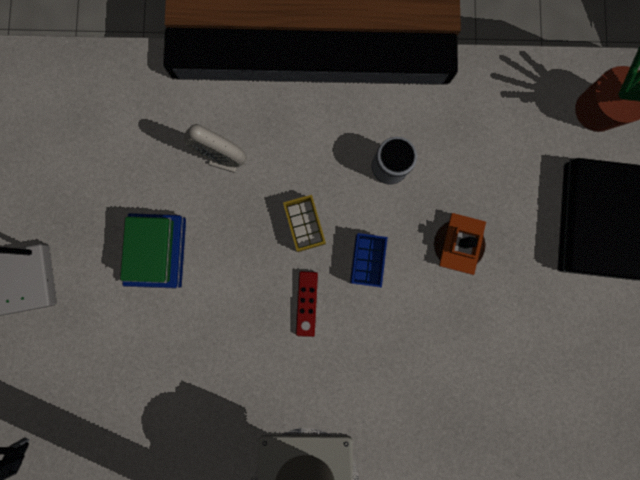

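Scene: the yellow box is at scene (316,249) / top (304,222), with its blue look-alike at top (368,260). The column is at top (150,250), and the lids with their knob are at top (463,243). Next I'll fit poses from colour masks.

```bash
cat >> h.py <<'E'
from scipy.optimize import minimize
def bx(lx,ly,z0,z1): return np.array([[sx*lx/2,sy*ly/2,z] for sx in(-1,1) for sy in(-1,1) for z in(z0,z1)])/1000
def mask(c,lo,hi,win):
    h=cv2.cvtColor(c['image'],cv2.COLOR_RGB2HSV); m=cv2.inRange(h,lo,hi)
    w=np.zeros_like(m); l,t,r,b=win; w[t:b,l:r]=m[t:b,l:r]; return w
S=8
def ren(c,parts,p,org,win):
    x,y,a=p; R=np.array([[np.cos(a),-np.sin(a),0],[np.sin(a),np.cos(a),0],[0,0,1]])
    l,t,r,b=win; im=np.zeros(((b-t)*S,(r-l)*S),np.uint8)
    for q in parts:
        uv=(proj(c,q@R.T+[x,y,org])-[l,t]+.5)*S-.5
        cv2.fillConvexPoly(im,np.round(cv2.convexHull(uv.astype(np.float32))*16).astype(np.int32),255,cv2.LINE_AA,4)
    return cv2.resize(im,(r-l,b-t),interpolation=cv2.INTER_AREA)/255.
def fit(items,parts,p0,org):
    # items: list of (cam, mask, win)
    def cost(p): return sum(np.abs(ren(c,parts,p,org,w)-(m[w[1]:w[3],w[0]:w[2]]>0)).sum() for c,m,w in items)
    best=None
    for da in(-.15,0,.15):
        s0=np.array([p0[0],p0[1],p0[2]+da])
        r=minimize(cost,s0,method='Nelder-Mead',options=dict(initial_simplex=s0+np.array([[0,0,0],[.012,0,0],[0,.012,0],[0,0,.15]]),xatol=1e-5,fatol=.05,maxiter=300))
        if best is None or r.fun<best.fun: best=r
    return best.x,best.fun
SB=[bx(104,62,0,48)]
MB=[bx(126,86,0,40)]
OL=[bx(116,74,-4,4),bx(52,52,4,28)]
COL=dict(y=((20,110,50),(34,255,255)),g=((45,90,30),(85,255,255)),o=((3,150,60),(17,255,255)))
def win(s): l,t,r,b=s; return (int(l)-14,int(t)-14,int(r)+14,int(b)+14)
def fill(m):
    k,_=cv2.findContours(m,cv2.RETR_EXTERNAL,cv2.CHAIN_APPROX_NONE); o=np.zeros_like(m); k=max(k,key=cv2.contourArea); return cv2.drawContours(o,[k],-1,255,-1)
def locate(name,key,parts,org,zref,p0yaw,cams,boxes):
    it=[]
    for c,b in zip(cams,boxes):
        w=win(b); it.append((c,fill(mask(c,*COL[key],w)),w))
    for lab,sub in (('both',it),('1st',it[:1]),('2nd',it[1:])):
        if not sub: continue
        c,m,w=sub[0]; ys,xs=np.nonzero(m); p=ray(c,(xs.mean(),ys.mean()),zref)
        x,f=fit(sub,parts,(p[0],p[1],p0yaw),org)
        print(name,lab,'xy mm',np.round(x[:2]*1e3,1),'yaw deg',round(np.degrees(x[2]),1),'cost',round(f,1),'area',[int((i[1]>0).sum()) for i in sub])
    return it
E
python3 - <<'E'
from h import *
t=shot('top');s=shot('scene'); cs=[t,s]
locate('small','y',SB,0,.03,np.pi/2,cs,[(285,194,326,252),(287,225,344,275)])
locate('medium','g',MB,.045,.07,np.pi/2,cs,[(117,212,177,288),(374,128,440,187)])
locate('outer','o',OL,.025,.03,np.pi/2,cs,[(435,211,487,273),(136,291,190,360)])
for c in cs: print(proj(c,[[.178,.467,.231]]))
E
```

```text
small both xy mm [532.5   9.5] yaw deg 17.1 cost 294.5 area [1573, 1808]
small 1st xy mm [533.5   9.7] yaw deg 17.0 cost 47.5 area [1573]
small 2nd xy mm [528.9   9.1] yaw deg 17.0 cost 219.7 area [1808]
medium both xy mm [471.2 321.7] yaw deg 179.7 cost 1363.8 area [2866, 1366]
medium 1st xy mm [471.2 318.3] yaw deg 179.7 cost 447.4 area [2866]
medium 2nd xy mm [448.5 343.1] yaw deg -6.0 cost 818.5 area [1366]
outer both xy mm [ 495.3 -325.3] yaw deg 166.2 cost 983.2 area [1221, 2338]
outer 1st xy mm [ 496.2 -325. ] yaw deg 166.0 cost 808.3 area [1221]
outer 2nd xy mm [ 493.2 -325.2] yaw deg 166.3 cost 160.5 area [2338]
[[  2.1830106  430.35005477]]
[[374.01726848  15.18240046]]
```

```bash
cat > loc.py <<'E'
from h import *
import sys
COL.update(y=((18,90,25),(36,255,255)),g=((40,60,15),(88,255,255)),o=((2,110,25),(17,255,255)))
t=shot('top');s=shot('scene'); cs=[t,s]
A=[locate('small','y',SB,0,.03,.3,cs,[(285,194,326,252),(287,225,344,275)]),
locate('medium','g',MB,.045,.07,0,cs,[(117,212,177,288),(374,128,440,187)]),
locate('outer','o',OL,.025,.03,-.2,cs,[(435,211,487,273),(136,291,190,360)])]
rows=[]
for k in(0,1):
    r=[]
    for it in A:
        c,m,w=it[k]; im=c['image'][w[1]:w[3],w[0]:w[2],::-1].copy(); im=np.clip(im*1.6,0,255).astype(np.uint8)
        im=cv2.resize(im,None,fx=2.6,fy=2.6,interpolation=cv2.INTER_CUBIC)
        mm=cv2.resize(m[w[1]:w[3],w[0]:w[2]],(im.shape[1],im.shape[0]))
        k2,_=cv2.findContours((mm>127).astype(np.uint8),0,2); cv2.drawContours(im,k2,-1,(255,0,255),1)
        im=cv2.copyMakeBorder(im,0,max(0,280-im.shape[0]),0,max(0,260-im.shape[1]),0)[:280,:260]; r.append(im)
    rows.append(np.hstack(r))
cv2.imwrite('pics/m1.png',np.vstack(rows))
E
python3 loc.py
```

```text
small both xy mm [532.3   9.5] yaw deg 17.0 cost 167.1 area [1601, 1950]
small 1st xy mm [533.4   9.7] yaw deg 16.8 cost 47.2 area [1601]
small 2nd xy mm [530.    9.3] yaw deg 17.2 cost 84.9 area [1950]
medium both xy mm [471.4 319.2] yaw deg -0.7 cost 987.3 area [3131, 1480]
medium 1st xy mm [471.4 318.8] yaw deg -0.7 cost 186.1 area [3131]
medium 2nd xy mm [449.9 344.3] yaw deg -1.9 cost 713.1 area [1480]
outer both xy mm [ 495.5 -324.3] yaw deg -13.8 cost 352.0 area [2064, 2579]
outer 1st xy mm [ 496.3 -324.2] yaw deg -13.8 cost 118.6 area [2064]
outer 2nd xy mm [ 494.9 -324.4] yaw deg -13.9 cost 219.2 area [2579]
```

View pics/m1.png

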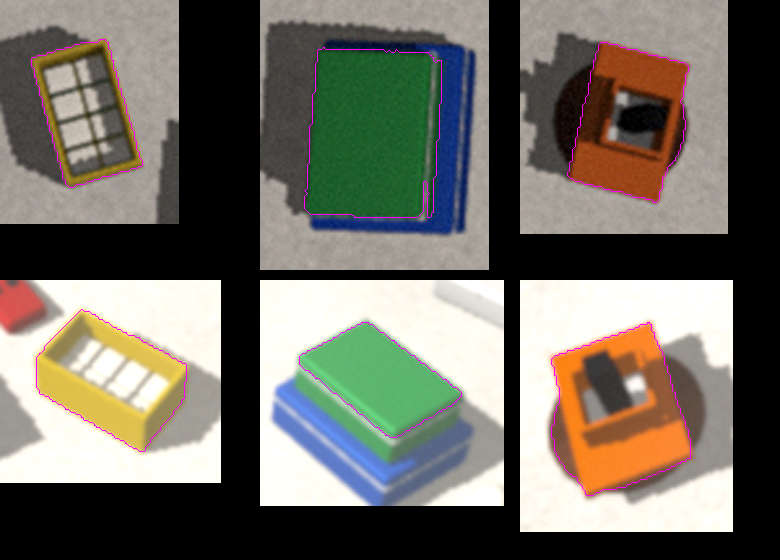

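```bash
cat > loc2.py <<'E'
from h import *
t=shot('top');s=shot('scene'); cs=[t,s]
COL.update(g=((40,60,15),(88,255,255)))
locate('medtop','g',[bx(126,86,33,40)],.045,.085,0,cs,[(117,212,177,288),(374,128,440,187)])
it=[]
for c,b in zip(cs,[(117,211,187,290),(364,128,444,202)]):
    w=win(b); m=mask(c,(40,60,15),(130,255,255),w); it.append((c,fill(cv2.morphologyEx(m,cv2.MORPH_CLOSE,np.ones((7,7)))),w))
for sub in (it,it[:1],it[1:]):
    x,f=fit(sub,[bx(150,110,0,45),bx(126,86,45,85)],(.471,.319,0),0); print('column',x[:2]*1e3,np.degrees(x[2]),f)
it=[]
for c,b,v in zip(cs,[(435,211,487,273),(136,291,190,360)],(35,100)):
    w=win(b); m=mask(c,(2,150,v),(17,255,255),w); it.append((c,fill(cv2.morphologyEx(m,cv2.MORPH_CLOSE,np.ones((3,3)))),w))
for sub in (it,it[:1],it[1:]):
    x,f=fit(sub,OL,(.495,-.324,-.24),.025); print('outer',x[:2]*1e3,np.degrees(x[2]),f)
E
python3 loc2.py
```

```text
medtop both xy mm [471.3 316.7] yaw deg -1.7 cost 358.0 area [3132, 1478]
medtop 1st xy mm [471.4 316.8] yaw deg -1.9 cost 256.5 area [3132]
medtop 2nd xy mm [470.4 316.3] yaw deg -1.2 cost 98.3 area [1478]
column [471.46345389 318.24710961] -1.0358864753603831 528.556862745098
column [471.47862626 318.22561005] -0.9094610155112396 176.98823529411766
column [466.23953016 321.42848287] -1.751463159073599 327.5882352941176
outer [ 495.38949071 -325.13816748] -13.691839831405261 1194.0745098039215
outer [ 496.31684961 -325.10881681] -13.825112049545746 124.98823529411766
outer [ 492.42147091 -324.74246175] -13.576693698424519 1050.7882352941176
```

Call:
drive_tool(increments=[[[22,-28.5,0],[0,0,2.4],1],[[22,-28.5,0],[0,0,2.4],1],[[22,-28.5,0],[0,0,2.4],1],[[22,-28.5,0],[0,0,2.4],1],[[22,-28.5,0],[0,0,2.4],1],[[22,-28.5,0],[0,0,2.4],1],[[22,-28.5,0],[0,0,2.4],1],[[22,-28.5,0],[0,0,2.4],1]])

```text
clock: 1.97
eef_pos: [0.3547, 0.2378, 0.2316]
tool_rot: [0.013, 1.0, 0.0, 0.0]
ft_force: [0.6, 0.8, -0.4]
grip_width: 0.0854
grasp_force: 0.0
```

Call:
drive_tool(increments=[[[22,-28.5,-10],[0,0,2.4],1],[[22,-28.5,-12],[0,0,2.4],1],[[22,-28.5,-15],[0,0,2.4],1],[[22,-28.5,-15],[0,0,2.4],1],[[22,-28.5,-15],[0,0,2.4],1],[[22,-28.5,-15],[0,0,2.4],1],[[22,-28.5,-15],[0,0,2.4],1],[[22,-28.5,-15],[0,0,2.4],1]])

```text
clock: 2.63
eef_pos: [0.5308, 0.0096, 0.1186]
tool_rot: [-0.153, 0.988, 0.0, 0.0]
ft_force: [0.4, 1.6, 0.5]
grip_width: 0.0852
grasp_force: 0.0
```

Call:
drive_tool(increments=[[[1.5,0,-18],[0,0,-0.5],1],[[0,0,-20],[0,0,0],1],[[0,0,-20],[0,0,0],1],[[0,0,-20],[0,0,0],1],[[0,0,-18],[0,0,0],1],[[0,0,-10],[0,0,0],1],[[0,0,0],[0,0,0],1]])

```text
clock: 3.22
eef_pos: [0.5294, 0.0112, 0.0109]
tool_rot: [-0.148, 0.989, 0.0, -0.002]
ft_force: [-1.1, -0.0, 0.6]
grip_width: 0.0853
grasp_force: 0.0
```

Call:
drive_tool(increments=[[[0,0,0],[0,0,0],0.5],[[0,0,0],[0,0,0],0.5],[[0,0,0],[0,0,0],0.5],[[0,0,0],[0,0,0],0.5],[[0,0,0],[0,0,0],0.5],[[0,0,0],[0,0,0],0.5]])

```text
clock: 3.72
eef_pos: [0.5329, 0.0113, 0.0149]
tool_rot: [-0.148, 0.989, -0.0, 0.002]
ft_force: [0.3, 0.1, 5.9]
grip_width: 0.061
grasp_force: 67.9
```

Call:
drive_tool(increments=[[[0,0,0],[0,0,0],0.5],[[0,0,10],[0,0,0],0.5],[[0,0,20],[0,0,0],0.5],[[0,0,20],[0,0,0],0.5],[[0,0,20],[0,0,0],0.5],[[0,0,20],[0,0,0],0.5],[[0,0,0],[0,0,0],0.5],[[0,0,0],[0,0,0],0.5]])

```text
clock: 4.38
eef_pos: [0.5319, 0.0113, 0.1041]
tool_rot: [-0.148, 0.989, -0.0, 0.001]
ft_force: [0.7, 0.4, -3.7]
grip_width: 0.0609
grasp_force: 67.1
```

Run:
```python
from h import *
for i in range(3):
    o=get_obs();print(o['eef_pos'],o['tool_rot'],o['grip_width'],o['grasp_force'],o['ft_force'])
    c=shot('scene','s2.png')
```

```text
[0.53194515 0.01134973 0.10407765] [-1.48310552e-01  9.88940289e-01 -6.17181352e-05  1.03982630e-03] 0.06088604001611071 67.07984447479248 [ 0.6830127   0.4175494  -3.67806171]
[0.53077974 0.01133215 0.10273856] [-1.48295329e-01  9.88943020e-01  1.31464507e-04 -4.26058110e-04] 0.060911703440963215 67.07961916923523 [ 0.40268887  0.14761425 -3.3198561 ]
[0.53011762 0.01130368 0.10193058] [-1.48304926e-01  9.88940708e-01  2.30838757e-04 -1.36788206e-03] 0.06147021227382122 67.0693302154541 [ 1.00372953  0.39123867 -3.46479839]
```

View pics/s2.png

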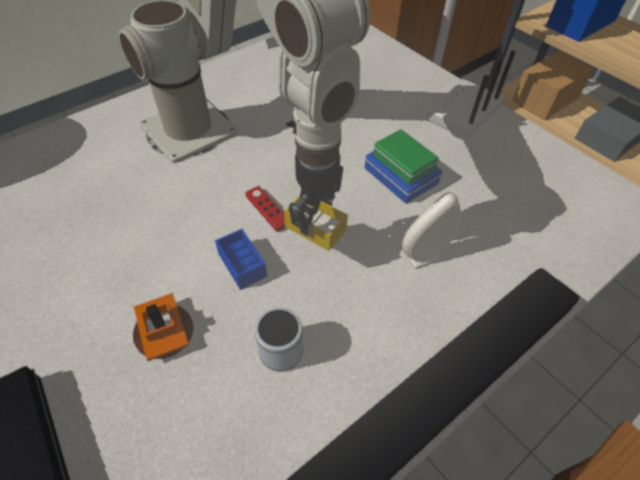

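Call:
drive_tool(increments=[[[-3,16,8],[0,0,-1.8],0.5],[[-7,33,8],[0,0,-2.1],0.5],[[-7,35,8],[0,0,-2.1],0.5],[[-7,35,8],[0,0,-2.1],0.5],[[-7,35,8],[0,0,-2.1],0.5],[[-7,35,5],[0,0,-2.1],0.5],[[-7,35,0],[0,0,-2.1],0.5],[[-7,35,0],[0,0,-2.1],0.5]])

```text
clock: 5.2
eef_pos: [0.4781, 0.2715, 0.147]
tool_rot: [-0.004, 1.0, -0.001, -0.001]
ft_force: [0.9, -0.2, -4.2]
grip_width: 0.061
grasp_force: 67.0
```

Call:
drive_tool(increments=[[[-6,30,0],[0,0,-1.2],0.5],[[-3,17,0],[0,0,-0.6],0.5],[[0,0,0],[0,0,0],0.5],[[0,0,0],[0,0,0],0.5],[[0,0,0],[0,0,0],0.5],[[0,0,0],[0,0,0],0.5],[[0,0,0],[0,0,0],0.5]])

```text
clock: 5.78
eef_pos: [0.4705, 0.316, 0.1479]
tool_rot: [0.012, 1.0, -0.0, -0.0]
ft_force: [-0.3, -0.4, -2.8]
grip_width: 0.0613
grasp_force: 66.9
```

Run:
```python
from h import *
p=[]
for i in range(6):
    o=get_obs();p.append(np.r_[o['eef_pos']*1e3,o['tool_rot']*100])
    c=shot(('scene','top')[i%2],('s3.png','t3.png')[i%2])
print(np.round(p,2))
a=cv2.imread('pics/s3.png')[90:240,330:480];b=cv2.imread('pics/t3.png')[180:330,80:230]
cv2.imwrite('pics/c3.png',cv2.resize(np.hstack([a,np.clip(b*1.6,0,255).astype(np.uint8)]),None,fx=2.6,fy=2.6,interpolation=cv2.INTER_CUBIC))
```

```text
[[ 4.7055e+02  3.1600e+02  1.4788e+02  1.1700e+00  9.9990e+01 -4.0000e-02
  -4.0000e-02]
 [ 4.7067e+02  3.1611e+02  1.4813e+02  1.1700e+00  9.9990e+01 -2.0000e-02
  -2.0000e-02]
 [ 4.7073e+02  3.1629e+02  1.4828e+02  1.1700e+00  9.9990e+01 -1.0000e-02
  -1.0000e-02]
 [ 4.7074e+02  3.1646e+02  1.4838e+02  1.1600e+00  9.9990e+01 -0.0000e+00
   0.0000e+00]
 [ 4.7069e+02  3.1662e+02  1.4843e+02  1.1400e+00  9.9990e+01  0.0000e+00
   0.0000e+00]
 [ 4.7068e+02  3.1677e+02  1.4846e+02  1.1300e+00  9.9990e+01  1.0000e-02
   1.0000e-02]]
```

View pics/c3.png

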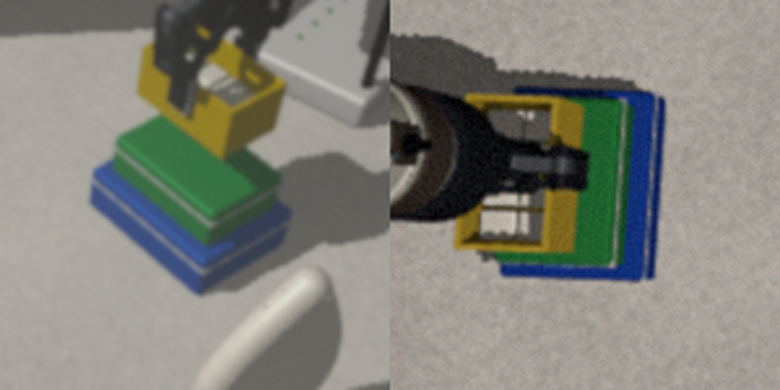

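Call:
drive_tool(increments=[[[0,0.5,-8],[0,0,0],0.5],[[0,0,-12],[0,0,0],0.5],[[0,0,-12],[0,0,0],0.5],[[0,0,-8],[0,0,0],0.5],[[0,0,-4],[0,0,0],0.5],[[0,0,0],[0,0,0],0.5],[[0,0,0],[0,0,0],0.5],[[0,0,0],[0,0,0],0.5]])

```text
clock: 6.75
eef_pos: [0.4709, 0.3181, 0.1049]
tool_rot: [0.011, 1.0, 0.0, 0.0]
ft_force: [0.4, 0.3, -3.1]
grip_width: 0.0609
grasp_force: 67.0
```

```bash
cat > held.py <<'E'
from h import *
import sys
z=float(sys.argv[1])
cs=[shot('top'),shot('scene')]
it=[]
for c,w in zip(cs,[(90,190,210,300),(350,80,460,200)]):
    m=mask(c,(18,90,25),(36,255,255),w); m=cv2.morphologyEx(m,cv2.MORPH_OPEN,np.ones((2,2)))
    n,L,st,_=cv2.connectedComponentsWithStats(m); m[np.isin(L,[i for i in range(n) if st[i,4]<25])]=0
    o=np.zeros_like(m); cv2.fillConvexPoly(o,cv2.convexHull(np.argwhere(m)[:,::-1].astype(np.int32)),255); it.append((c,o,w))
for sub in (it,it[:1],it[1:]):
    x,f=fit(sub,SB,(.471,.317,0),z); print('small',x[:2]*1e3,np.degrees(x[2]),f,[int((i[1]>0).sum()) for i in sub])
# medium top outer edges
o=get_obs();print(o['eef_pos'],o['tool_rot'],o['ft_force'])
E
python3 held.py 0.0915
```

```text
small [470.35982361 315.37310199] -1.421860181138197 367.50588235294117 [2538, 1698]
small [469.14352124 315.0627229 ] -1.389628601790035 89.12549019607843 [2538]
small [474.49485353 315.01504357] -0.3151136225795687 176.39999999999998 [1698]
[0.47094682 0.31815841 0.1050965 ] [1.08537938e-02 9.99940751e-01 4.78862346e-04 6.79166701e-04] [-0.70009307 -0.58339422 -2.9946528 ]
```

```bash
cat > med.py <<'E'
from h import *
t=camera('top');s=camera('scene')
for c,n,w in((t,'top0.png',(103,198,191,304)),(s,'scene0.png',(360,114,454,200))):
    c=dict(c); c['image']=cv2.imread('pics/'+n)[:,:,::-1].copy()
    hsv=cv2.cvtColor(c['image'],cv2.COLOR_RGB2HSV)
    m=fill(mask(c,(45,120,25),(85,255,255),w))
    for lab,mm in (('green',m),):
        for zl in (16,22,26,30,33,36,39):
            x,f=fit([(c,mm,w)],[bx(126,86,zl,40)],(.471,.318,0),.045); print(n,zl,np.round(x[:2]*1e3,1),round(np.degrees(x[2]),2),round(f,1))
    y0,x0=(248,112) if n[0]=='t' else (160,380)
    print([tuple(map(int,p)) for p in hsv[y0,x0:x0+80:1]][:80])
E
python3 med.py
```

```text
top0.png 16 [471.4 317.5] -0.44 345.6
top0.png 22 [471.3 317.9] -0.18 284.5
top0.png 26 [471.3 317.3] -0.55 243.3
top0.png 30 [471.4 318. ] -0.2 201.4
top0.png 33 [471.3 317.6] -0.81 169.7
top0.png 36 [471.3 317.3] -1.17 137.6
top0.png 39 [471.4 317. ] -1.2 106.1
[(10, 33, 47), (30, 11, 45), (10, 17, 45), (45, 11, 45), (6, 28, 45), (24, 27, 47), (0, 30, 43), (50, 19, 41), (8, 22, 47), (6, 29, 44), (57, 64, 40), (66, 165, 51), (66, 181, 55), (66, 170, 60), (67, 183, 57), (66, 182, 59), (67, 185, 55), (68, 194, 59), (67, 173, 59), (67, 171, 58), (67, 193, 58), (67, 177, 62), (67, 173, 59), (67, 183, 60), (67, 173, 59), (70, 197, 57), (69, 182, 59), (67, 167, 61), (67, 177, 59), (67, 180, 58), (66, 185, 58), (67, 177, 59), (68, 183, 57), (68, 190, 59), (65, 162, 63), (68, 174, 63), (68, 171, 58), (67, 180, 61), (68, 180, 58), (67, 170, 60), (67, 165, 62), (67, 179, 57), (66, 176, 61), (65, 177, 59), (65, 165, 62), (67, 180, 58), (66, 176, 61), (69, 179, 60), (65, 169, 62), (67, 174, 60), (66, 173, 62), (66, 179, 60), (66, 174, 63), (66, 179, 67), (68, 182, 56), (65, 104, 59), (60, 52, 6
[... 1177 characters left out ...]
6, 126, 113), (66, 129, 113), (67, 131, 113), (66, 127, 114), (66, 130, 114), (66, 126, 113), (66, 129, 113), (66, 125, 114), (66, 129, 113), (67, 129, 113), (66, 127, 114), (67, 130, 112), (66, 126, 113), (66, 129, 113), (66, 124, 113), (67, 126, 111), (66, 124, 109), (66, 118, 106), (66, 110, 100), (65, 99, 93), (64, 90, 88), (65, 75, 82), (63, 60, 81), (58, 39, 84), (45, 21, 95), (30, 11, 114), (23, 15, 135), (18, 17, 152), (21, 16, 159), (21, 16, 161), (21, 16, 161), (20, 14, 161), (23, 14, 159), (21, 16, 159), (21, 16, 157), (21, 16, 157), (21, 16, 158), (18, 16, 159), (23, 15, 158), (21, 16, 157), (23, 15, 157), (20, 15, 158), (21, 16, 159), (21, 16, 160), (19, 18, 160), (21, 16, 159)]
```

Run:
```python
from h import *
t=camera('top'); im=cv2.imread('pics/top0.png')[:,:,::-1].astype(float)
g=im[240:258].mean(0)
for x in list(range(118,128))+list(range(163,190)): print(x,np.round(g[x]).astype(int),end=' ')
print()
for col,z in((122,.085),(123,.085),(168,.085),(168,.07),(171,.045),(171.5,.045),(181,.045),(184.5,0)): print(col,z,np.round(ray(t,(col,248.5),z)*1e3,1))
h=t['image'].astype(float)[190:300]; 
for r in (210,214,218,270,272,274): print(r,[(x,*t['image'][r,x]) for x in range(100,165,1) if t['image'][r,x,0]>2*t['image'][r,x,2]][::1][:1],[(x,*t['image'][r,x]) for x in range(100,165,1) if t['image'][r,x,0]>1.6*t['image'][r,x,2]][-1:])
```

```text
118 [45 43 42] 119 [45 43 42] 120 [45 43 42] 121 [42 41 39] 122 [30 40 30] 123 [19 49 25] 124 [17 57 26] 125 [17 58 26] 126 [18 58 27] 127 [17 58 26] 163 [19 61 28] 164 [20 64 30] 165 [19 64 28] 166 [21 58 28] 167 [42 64 45] 168 [55 68 56] 169 [35 57 37] 170 [16 47 23] 171 [10 41 36] 172 [12 34 63] 173 [12 30 75] 174 [10 29 75] 175 [12 30 75] 176 [11 30 76] 177 [11 31 80] 178 [12 30 75] 179 [33 42 71] 180 [51 56 74] 181 [32 40 66] 182 [ 9 22 58] 183 [25 33 62] 184 [70 71 79] 185 [98 95 92] 186 [106 101  96] 187 [105 101  96] 188 [104 100  95] 189 [104 100  96] 
122 0.085 [471.1 360.2  85. ]
123 0.085 [471.2 358.3  85. ]
168 0.085 [472.5 271.4  85. ]
168 0.07 [473.3 276.2  70. ]
171 0.045 [474.9 278.2  45. ]
171.5 0.045 [474.9 277.2  45. ]
181 0.045 [475.2 257.9  45. ]
184.5 0 [477.9 263.7   0. ]
210 [] []
214 [] []
218 [(133, np.uint8(16), np.uint8(26), np.uint8(5))] [(133, np.uint8(16), np.uint8(26), np.uint8(5))]
270 [(115, np.uint8(85), np.uint8(70), np.uint8(28))] [(158, np.uint8(48), np.uint8(61), np.uint8(22))]
272 [(115, np.uint8(90), np.uint8(73), np.uint8(29))] [(158, np.uint8(49), np.uint8(64), np.uint8(25))]
274 [(115, np.uint8(88), np.uint8(74), np.uint8(28))] [(158, np.uint8(42), np.uint8(60), np.uint8(24))]
```

Call:
drive_tool(increments=[[[0,1,-2],[0,0,0],0.5],[[0,1,-3],[0,0,0],0.5],[[0,0,0],[0,0,0],0.5],[[0,0,0],[0,0,0],0.5],[[0,0,0],[0,0,0],0.5],[[0,0,0],[0,0,0],0.5]])

```text
clock: 7.5
eef_pos: [0.4708, 0.32, 0.1]
tool_rot: [0.011, 1.0, 0.0, 0.001]
ft_force: [-0.7, 0.2, 4.3]
grip_width: 0.061
grasp_force: 67.8
```

Run:
```python
from h import *
t=shot('top','t4.png');s=shot('scene','s4.png')
o=get_obs();print(o['eef_pos'],o['tool_rot'],o['ft_force'])
a=cv2.imread('pics/s4.png')[115:207,360:452];b=cv2.imread('pics/t4.png')[205:297,100:192]
cv2.imwrite('pics/c4.png',cv2.resize(np.hstack([a,np.clip(b*1.6,0,255).astype(np.uint8)]),None,fx=4.3,fy=4.3,interpolation=cv2.INTER_CUBIC))
```

```text
[0.47077108 0.31999802 0.09992972] [1.08555462e-02 9.99940901e-01 2.84002052e-04 5.21022551e-04] [-0.29678337 -0.32235568  5.1557338 ]
```

View pics/c4.png

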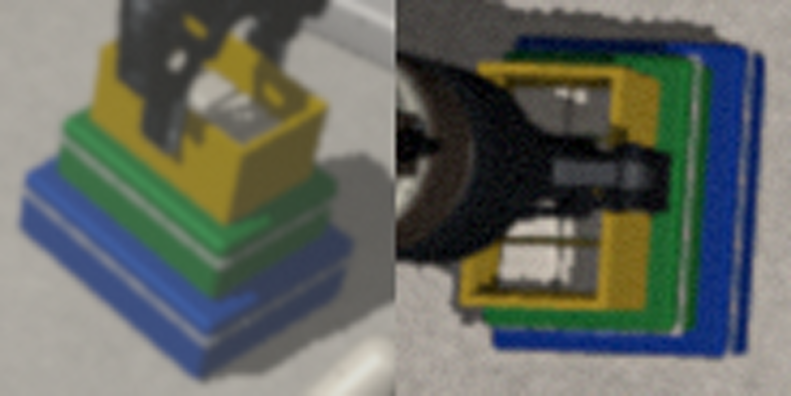

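```bash
cat > strip.py <<'E'
from h import *
import scipy.ndimage as nd
def prof(c,P0,P1,off,n=None):
    im=c['image'].astype(float); L=np.linalg.norm(P1-P0); ts=np.arange(0,L+1e-9,.001); d=(P1-P0)/L
    acc=0
    ks=np.linspace(-1,1,9)
    for k in ks:
        uv=proj(c,P0+d*ts[:,None]+off*k)
        acc=acc+np.stack([nd.map_coordinates(im[:,:,q],[uv[:,1],uv[:,0]],order=1) for q in range(3)],1)
    return ts,acc/len(ks)
a=np.radians(-1.2); ex=np.array([np.cos(a),np.sin(a),0]); ey=np.array([-np.sin(a),np.cos(a),0]); C=np.array([.471,.318,.085])
if __name__=='__main__':
    for nm in('top','scene'):
        c=camera(nm)
        for lab,P0,P1,off in(('y- (s 55..25) at x+32',C+ex*.035-ey*.06,C+ex*.035-ey*.02,ex*.008),('y- at x-38',C-ex*.038-ey*.06,C-ex*.038-ey*.02,ex*.006),('x+ ',C+ex*.080-ey*.018,C+ex*.040-ey*.018,ey*.008),('x- ',C-ex*.080-ey*.018,C-ex*.040-ey*.018,ey*.008)):
            if nm=='scene' and lab[:2]=='x-': continue
            t,p=prof(c,P0,P1,off); s0=.06 if lab[0]=='y' else .08
            print(nm,lab); print(' '.join('%d:%s'%(round((s0-q)*1e3),','.join(map(str,v.astype(int)))) for q,v in zip(t,p)))
E
python3 strip.py
```

```text
top y- (s 55..25) at x+32
60:11,28,73 59:11,29,74 58:10,28,73 57:9,28,73 56:10,29,72 55:10,31,67 54:11,34,59 53:11,39,45 52:11,43,30 51:14,45,23 50:19,48,23 49:33,55,35 48:46,62,47 47:56,68,56 46:59,70,59 45:46,64,48 44:33,59,37 43:22,57,29 42:16,58,25 41:18,63,27 40:19,65,29 39:19,63,28 38:19,62,28 37:18,60,28 36:18,60,28 35:17,60,28 34:17,60,27 33:19,60,27 32:25,60,27 31:35,61,26 30:49,62,23 29:63,63,20 28:73,64,19 27:78,64,18 26:80,64,17 25:80,65,18 24:80,65,18 23:79,65,18 22:79,64,18 21:78,64,17 20:79,64,17
top y- at x-38
60:11,30,75 59:12,30,75 58:12,29,75 57:11,29,75 56:10,30,72 55:10,31,67 54:10,34,57 53:11,38,45 52:11,42,33 51:12,45,23 50:16,47,23 49:24,52,28 48:38,60,41 47:50,66,52 46:57,71,58 45:52,68,53 44:37,61,40 43:25,59,32 42:18,60,27 41:17,62,27 40:19,65,30 39:19,64,30 38:19,62,29 37:19,61,29 36:18,60,28 35:18,60,27 34:18,60,27 33:20,60,28 32:24,61,27 31:35,61,25 30:48,61,22 29:63,62,20 28:76,64,19 27:78,64,18 26:79,63,17 25:79,63,16 24:79,64,17 23:79,65,18 22:79,65,18 21:78,64,17 20:78,64,17
top x+ 
80:91,88,83 79:81,78,74 78:67,64,61 77:53,51,48 76:48,47,44 75:45,44
[... 1892 characters left out ...]
8,67 32:82,119,65 31:92,121,62 30:104,122,60 29:116,124,56 28:126,125,53 27:134,127,51 26:140,128,49 25:144,128,47 24:147,129,46 23:148,129,46 22:148,129,45 21:149,129,45 20:149,129,45
scene x+ 
80:53,72,56 79:53,73,55 78:53,73,55 77:54,73,56 76:55,74,56 75:56,75,58 74:59,76,60 73:63,77,64 72:67,79,67 71:69,81,69 70:71,82,71 69:70,82,70 68:68,81,68 67:64,80,65 66:60,79,62 65:57,80,60 64:55,82,58 63:54,85,59 62:54,90,60 61:54,95,61 60:54,99,62 59:54,102,63 58:54,103,63 57:54,103,63 56:54,101,63 55:55,98,61 54:56,95,60 53:58,91,58 52:62,88,57 51:67,85,55 50:73,84,53 49:80,84,51 48:87,86,50 47:93,88,49 46:99,91,48 45:103,94,47 44:108,97,47 43:112,100,46 42:116,104,46 41:120,107,45 40:124,110,45
```

Call:
drive_tool(increments=[[[0,0,2],[0,0,0],0.5],[[0.7,-0.8,0],[0,0,0],0.5],[[0,0,0],[0,0,0],0.5],[[0,0,-0.7],[0,0,0],0.5],[[0,0,-0.7],[0,0,0],0.5],[[0,0,0],[0,0,0],0.5],[[0,0,0],[0,0,0],0.5]])

```text
clock: 8.28
eef_pos: [0.4708, 0.3187, 0.1]
tool_rot: [0.011, 1.0, -0.0, -0.0]
ft_force: [-2.3, -1.9, 2.3]
grip_width: 0.0608
grasp_force: 67.6
```

```bash
python3 -c "
from h import *
print(get_obs())"
```

```text
{'clock': 8.2833, 'joint_pos': array([ 5.95175512e-01,  4.61907141e-01, -2.88903184e-02,  1.08057201e+00,
       -1.15732403e-04,  6.17062223e-01]), 'joint_vel': array([ 5.23311822e-04,  9.65529540e-04, -9.33289129e-04, -6.73560928e-04,
       -1.78145045e-05, -1.53388945e-03]), 'tau': array([ -0.07086918, -44.64909196,  23.86199176,  -0.96898254,
         0.11224644,  -0.09879443]), 'eef_pos': array([0.47083142, 0.31874694, 0.09998164]), 'tool_rot': array([ 1.09431201e-02,  9.99940080e-01, -2.10814238e-04, -2.02559833e-04]), 'ft_force': array([-2.28542538, -1.89116196,  2.34103122]), 'ft_torque': array([-0.41817883,  0.34686738, -0.15109711]), 'grasp_force': 67.59835481643677, 'grip_width': 0.060809094988757036}
```

Call:
drive_tool(increments=[[[0,0,0],[0,0,0],1],[[0,0,0],[0,0,0],1],[[0,0,0],[0,0,0],1],[[0,0,0],[0,0,0],1],[[0,0,0],[0,0,0],1],[[0,0,10],[0,0,0],1],[[0,0,25],[0,0,0],1],[[0,0,35],[0,0,0],1]])

```text
clock: 8.95
eef_pos: [0.4692, 0.3177, 0.1682]
tool_rot: [0.011, 1.0, -0.002, -0.003]
ft_force: [0.5, 1.0, -0.4]
grip_width: 0.0855
grasp_force: 0.0
```

Call:
drive_tool(increments=[[[0,-20,35],[0,0,-1.5],1],[[0,-35,10],[0,0,-1.5],1],[[0,-41,0],[0,0,-1.5],1],[[0,-41,0],[0,0,-1.5],1],[[0,-41,0],[0,0,-1.5],1],[[0,-41,0],[0,0,-1.5],1],[[0,-41,0],[0,0,-1.5],1],[[0,-41,0],[0,0,-1.5],1]])

```text
clock: 9.62
eef_pos: [0.471, 0.0162, 0.2161]
tool_rot: [0.116, 0.993, 0.0, 0.001]
ft_force: [0.4, -1.0, -0.6]
grip_width: 0.085
grasp_force: 0.0
```

```bash
sed -i 's/"scene",/"scene",/' strip.py; python3 strip.py | cut -c1-900; python3 held.py 0.085
```

```text
top y- (s 55..25) at x+32
60:12,31,78 59:11,30,78 58:11,30,77 57:11,30,78 56:12,31,77 55:12,34,72 54:11,37,63 53:11,41,48 52:12,46,33 51:15,48,26 50:21,51,25 49:34,57,36 48:47,64,48 47:60,72,59 46:64,75,63 45:49,68,51 44:34,61,38 43:23,60,31 42:18,63,28 41:19,67,30 40:20,68,31 39:20,67,31 38:20,66,31 37:19,64,30 36:19,63,29 35:19,63,30 34:22,64,29 33:28,65,29 32:40,65,27 31:54,66,24 30:68,67,22 29:79,68,21 28:83,68,20 27:84,68,19 26:84,68,19 25:83,68,19 24:83,68,19 23:83,68,19 22:83,68,20 21:84,68,20 20:83,68,19
top y- at x-38
60:12,32,80 59:12,32,79 58:12,31,79 57:12,31,79 56:12,32,77 55:12,33,72 54:12,36,61 53:12,40,48 52:11,44,34 51:12,47,24 50:17,50,25 49:27,55,31 48:41,63,43 47:53,70,54 46:60,74,61 45:55,72,57 44:39,65,42 43:27,62,33 42:20,64,29 41:18,66,29 40:20,68,31 39:21,68,31 38:21,66,31 37:20,65,31 36:20,65,31 35:19,64,30 34:20,63,29 33:29,64,29 32:41,65,28 31:57,66,24 30:71,67,21 29:79,68,20 28:84,68,19 27:84,69,20 26:84,69,20 25:84,68,20 24:83,68,19 23:83,68,19 22:83,68,19 21:83,68,19 20:83,68,19
top x+ 
80:96,92,88 79:85,82,78 78:70,67,65 77:56,54,52 76:51,49,47 75:47,4
[... 2288 characters left out ...]
83,61 64:58,85,60 63:57,88,60 62:57,92,61 61:57,97,62 60:57,100,63 59:57,102,63 58:57,103,64 57:57,103,64 56:57,101,63 55:58,99,62 54:59,96,61 53:61,93,60 52:65,90,58 51:71,88,57 50:77,87,55 49:83,87,53 48:90,88,52 47:95,90,50 46:100,92,50 45:105,95,49 44:109,98,49 43:113,101,48 42:117,105,48 41:122,108,47 40:127,112,46
small [470.12829426 317.29554232] -1.5021202269798817 223.76470588235296 [2528, 1781]
small [469.02392121 316.87770267] -1.095512843568515 102.83921568627451 [2528]
small [472.79018189 317.4718243 ] -1.7626348566418608 52.35294117647059 [1781]
[0.4713332  0.01688275 0.21576455] [1.16882691e-01 9.93145476e-01 3.63703761e-04 6.06263661e-04] [-0.01496291  0.40053067 -0.39436789]
```

Call:
drive_tool(increments=[[[1.7,-24.4,0],[0,0,-6.46],0.5],[[1.7,-24.4,0],[0,0,-6.46],0.5],[[1.7,-24.4,0],[0,0,-6.46],0.5],[[1.7,-24.4,0],[0,0,-6.46],0.5],[[1.7,-24.4,0],[0,0,-6.46],0.5],[[1.7,-24.4,0],[0,0,-6.46],0.5],[[1.7,-24.4,0],[0,0,-6.46],0.5],[[1.7,-24.4,0],[0,0,-6.46],0.5]])

```text
clock: 10.48
eef_pos: [0.4857, -0.1764, 0.2153]
tool_rot: [0.538, 0.843, 0.0, 0.0]
ft_force: [0.5, -0.3, -0.3]
grip_width: 0.0427
grasp_force: 0.0
```

Call:
drive_tool(increments=[[[1.7,-24.4,-14],[0,0,-6.46],0.5],[[1.7,-24.4,-14],[0,0,-6.46],0.5],[[1.7,-24.4,-14],[0,0,-6.46],0.5],[[1.7,-24.4,-14],[0,0,-6.46],0.5],[[1.7,-24.4,-14],[0,0,-6.46],0.5],[[1.7,-24.4,-14],[0,0,-6.46],0.5],[[0,0,0],[0,0,0],0.5],[[0,0,0],[0,0,0],0.5]])

```text
clock: 11.15
eef_pos: [0.4954, -0.3225, 0.1296]
tool_rot: [0.786, 0.619, -0.0, -0.001]
ft_force: [-0.6, -0.1, -0.2]
grip_width: 0.0425
grasp_force: 0.0
```

```bash
python3 -c "
from h import *
for i in range(3): shot('scene','s5.png')
o=get_obs();print(o['eef_pos'],o['tool_rot'],o['grip_width'],o['joint_pos'])
q=o['tool_rot'];print(np.degrees(2*np.arctan2(q[1],q[0]))-90)
a=cv2.imread('pics/s5.png')[200:400,60:320];cv2.imwrite('pics/c5.png',cv2.resize(a,None,fx=3,fy=3,interpolation=2))"
```

```text
[ 0.49597323 -0.32206173  0.13173084] [7.85254359e-01 6.19173147e-01 3.40353251e-04 3.00045114e-04] 0.0430402003221785 [-5.76152219e-01  4.76740588e-01  8.41160829e-02  1.17738490e+00
  4.51920550e-04  1.23006187e+00]
-13.488433853373266
```

View pics/c5.png

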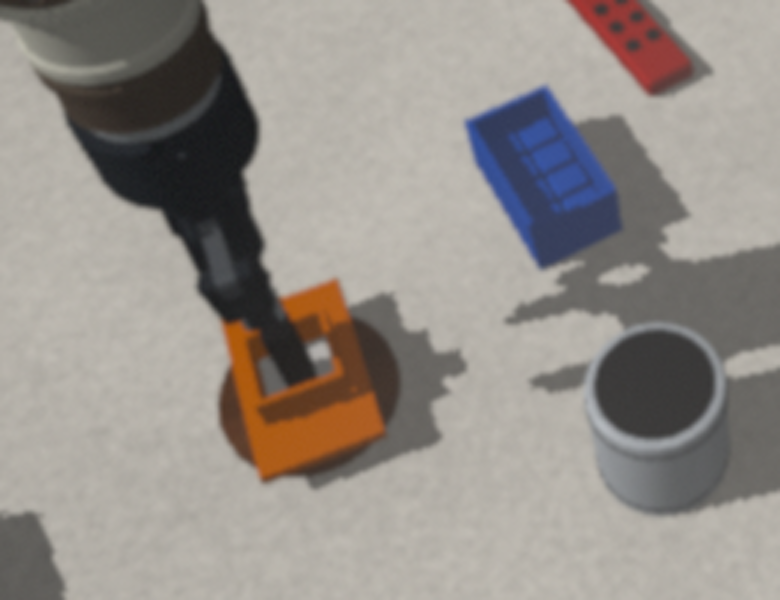

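The gripper is hanging over the knob (crop 290,350), lined up, with the lids still nested on the coaster. I'll descend and centre the knob along the lid's x.

Call:
drive_tool(increments=[[[-0.7,-2.5,-15],[0,0,-0.3],0.5],[[0,0,-18],[0,0,0],0.5],[[0,0,-18],[0,0,0],0.5],[[0,0,-14],[0,0,0],0.5],[[0,0,-7],[0,0,0],0.5],[[0,0,0],[0,0,0],0.5],[[0,0,0],[0,0,0],0.5],[[0,0,0],[0,0,0],0.5]])

```text
clock: 11.97
eef_pos: [0.4953, -0.3262, 0.0604]
tool_rot: [0.788, 0.616, 0.0, 0.001]
ft_force: [0.1, 0.1, 0.4]
grip_width: 0.0426
grasp_force: 0.0
```

Call:
drive_tool(increments=[[[0,0,0],[0,0,0],0.15],[[0,0,0],[0,0,0],0.15],[[0,0,0],[0,0,0],0.15],[[0,0,0],[0,0,0],0.15],[[0,0,0],[0,0,0],0.15],[[0,0,0],[0,0,0],0.15],[[0,0,0],[0,0,0],0.15]])

```text
clock: 12.55
eef_pos: [0.4948, -0.3265, 0.0602]
tool_rot: [0.788, 0.616, 0.0, 0.001]
ft_force: [-0.9, 1.3, 5.4]
grip_width: 0.0167
grasp_force: 59.3
```

Call:
drive_tool(increments=[[[0,0,0],[0,0,0],0.6],[[0,0,0],[0,0,0],0.6],[[0,0,0],[0,0,0],0.6],[[0,0,1],[0,0,0],0.6],[[0,0.6,0],[0,0,5],0.6],[[0,0.6,0],[0,0,7],0.6],[[0,0.5,0],[0,0,7],0.6],[[0,0,0],[0,0,7],0.6]])

```text
clock: 13.22
eef_pos: [0.4941, -0.3243, 0.0597]
tool_rot: [0.627, 0.779, 0.0, -0.0]
ft_force: [-0.9, -0.8, -0.1]
grip_width: 0.0513
grasp_force: 0.0
```

Call:
drive_tool(increments=[[[0,0,0],[0,0,7],0.6],[[0,0,0],[0,0,7],0.6],[[0,0,0],[0,0,7],0.6],[[0,0,0],[0,0,7],0.6],[[0,0,0],[0,0,7],0.6],[[0,0,0],[0,0,7],0.6],[[0,0,0],[0,0,7],0.6],[[0,0,0],[0,0,7],0.6]])

```text
clock: 13.88
eef_pos: [0.4941, -0.3244, 0.0596]
tool_rot: [0.188, 0.982, 0.0, -0.0]
ft_force: [0.3, 0.6, -0.4]
grip_width: 0.0511
grasp_force: 0.0
```

Call:
drive_tool(increments=[[[0,0,0],[0,0,5],0.6],[[0,0,0],[0,0,3],0.6],[[0,0,0],[0,0,0],0.6],[[0,0,0],[0,0,0],0.6],[[0,0,0],[0,0,0],0.6]])

```text
clock: 14.3
eef_pos: [0.4942, -0.3244, 0.0598]
tool_rot: [0.122, 0.992, 0.0, -0.0]
ft_force: [0.4, -1.1, -0.6]
grip_width: 0.0513
grasp_force: 0.0
```

```bash
cat > st.py <<'E'
from workcell import get_obs
import numpy as np
o=get_obs();q=o['tool_rot'];print(np.round(o['eef_pos']*1e3,1),'ydir',np.round(np.degrees(2*np.arctan2(q[1],q[0]))-90,2),'tilt',q[2:].round(4),o['ft_force'].round(1),o['grip_width'],o['grasp_force'],o['clock'])
E
python3 st.py
```

```text
[ 494.2 -324.4   59.8] ydir 75.95 tilt [ 0.     -0.0001] [ 0.4 -1.1 -0.6] 0.05129942127212826 0.0 14.3
```

Call:
drive_tool(increments=[[[1.1,-0.3,0],[0,0,0.2],0.6],[[0,0,0],[0,0,0],0.6],[[0,0,0],[0,0,0],0.15],[[0,0,0],[0,0,0],0.15],[[0,0,0],[0,0,0],0.15],[[0,0,0],[0,0,0],0.15],[[0,0,0],[0,0,0],0.15],[[0,0,0],[0,0,0],0.15]])

```text
clock: 14.97
eef_pos: [0.4954, -0.3246, 0.06]
tool_rot: [0.12, 0.993, 0.0, 0.0]
ft_force: [0.3, 1.1, 2.4]
grip_width: 0.0167
grasp_force: 58.8
```

Call:
drive_tool(increments=[[[0,0,0],[0,0,0],0.15],[[0,0,3],[0,0,0],0.15],[[0,0,5],[0,0,0],0.15],[[0,0,10],[0,0,0],0.15],[[0,0,15],[0,0,0],0.15],[[0,0,20],[0,0,0],0.15],[[0,0,20],[0,0,0],0.15],[[0,0,20],[0,0,0],0.15]])

```text
clock: 15.63
eef_pos: [0.4951, -0.3248, 0.1544]
tool_rot: [0.12, 0.993, -0.0, -0.0]
ft_force: [-0.1, -1.2, -2.9]
grip_width: 0.017
grasp_force: 58.6
```

```bash
python3 st.py
```

```text
[ 495.1 -324.8  154.4] ydir 76.21 tilt [-0.0001 -0.    ] [-0.1 -1.2 -2.9] 0.016999553680236184 58.59663784503937 15.6333
```

Call:
drive_tool(increments=[[[0,6,15],[0,0,0.6],0.15],[[-1,14,20],[0,0,0.6],0.15],[[-1,22,20],[0,0,0.6],0.15],[[-1,28,20],[0,0,0.6],0.15],[[-1.2,32,10],[0,0,0.6],0.15],[[-1.2,34,2],[0,0,0.6],0.15],[[-1.2,34,0],[0,0,0.6],0.15],[[-1.2,34,0],[0,0,0.6],0.15]])

```text
clock: 16.3
eef_pos: [0.4874, -0.1195, 0.2413]
tool_rot: [0.078, 0.997, -0.0, 0.001]
ft_force: [0.4, 0.0, -1.5]
grip_width: 0.0169
grasp_force: 58.7
```

Call:
drive_tool(increments=[[[-1.2,34,0],[0,0,0.6],0.15],[[-1.2,34,0],[0,0,0.6],0.15],[[-1.2,34,0],[0,0,0.6],0.15],[[-1.2,34,0],[0,0,0.6],0.15],[[-1.2,34,0],[0,0,0.6],0.15],[[-1.2,34,0],[0,0,0.6],0.15],[[-1.2,34,0],[0,0,0.6],0.15],[[-1.2,34,0],[0,0,0.6],0.15]])

```text
clock: 16.97
eef_pos: [0.4775, 0.1528, 0.2409]
tool_rot: [0.036, 0.999, 0.0, 0.001]
ft_force: [0.2, 0.6, -2.0]
grip_width: 0.0171
grasp_force: 58.7
```

Call:
drive_tool(increments=[[[-1.2,34,0],[0,0,0.6],0.15],[[-1.2,34,0],[0,0,0.6],0.15],[[-1.2,34,0],[0,0,0.6],0.15],[[-1.2,28,0],[0,0,0.6],0.15],[[-1,18,0],[0,0,0.5],0.15],[[0,8,0],[0,0,0],0.15],[[0,0,0],[0,0,0],0.15],[[0,0,0],[0,0,0],0.15]])

```text
clock: 17.63
eef_pos: [0.472, 0.3067, 0.2401]
tool_rot: [0.011, 1.0, -0.0, 0.0]
ft_force: [-0.4, -1.4, -2.0]
grip_width: 0.0172
grasp_force: 58.8
```

```bash
python3 st.py
```

```text
[472.  306.7 240.1] ydir 88.72 tilt [-0.0005  0.    ] [-0.4 -1.4 -2. ] 0.017178507609126266 58.78024399280548 17.6333
```

Call:
drive_tool(increments=[[[-0.5,6,0],[0,0,0],0.15],[[-0.5,6,-10],[0,0,0],0.15],[[0,0,-15],[0,0,0],0.15],[[0,0,-12],[0,0,0],0.15],[[0,0,-5],[0,0,0],0.15],[[0,0,0],[0,0,0],0.15],[[0,0,0],[0,0,0],0.15],[[0,0,0],[0,0,0],0.15]])

```text
clock: 18.3
eef_pos: [0.4716, 0.3193, 0.1986]
tool_rot: [0.011, 1.0, 0.0, 0.001]
ft_force: [-0.1, 1.3, -2.0]
grip_width: 0.0171
grasp_force: 58.8
```

```bash
cat > lid.py <<'E'
from h import *
import sys
z=float(sys.argv[1])
cs=[shot('top'),shot('scene')]; it=[]
for c,w,v in zip(cs,[(80,180,200,310),(340,60,470,200)],(35,60)):
    m=mask(c,(2,150,v),(17,255,255),w); n,L,st,_=cv2.connectedComponentsWithStats(m); m[np.isin(L,[i for i in range(n) if st[i,4]<40])]=0
    o=np.zeros_like(m); cv2.fillConvexPoly(o,cv2.convexHull(np.argwhere(m)[:,::-1].astype(np.int32)),255); it.append((c,o,w))
for sub in (it,it[:1],it[1:]):
    x,f=fit(sub,[bx(116,74,-4,4)],(.471,.319,0),z); print('lid plate',x[:2]*1e3,np.degrees(x[2]),f,[int((i[1]>0).sum()) for i in sub])
E
python3 st.py; python3 lid.py 0.165
python3 - <<'E'
from h import *
c=shot('scene','s6.png'); t=shot('top','t6.png')
a=cv2.imread('pics/s6.png')[70:210,340:480];b=cv2.imread('pics/t6.png')[185:325,70:210]
cv2.imwrite('pics/c6.png',cv2.resize(np.hstack([a,np.clip(b*1.6,0,255).astype(np.uint8)]),None,fx=2.8,fy=2.8,interpolation=2))
E
```

```text
[471.6 319.3 198.6] ydir 88.69 tilt [0.0004 0.0005] [-0.1  1.3 -2. ] 0.017129980957192353 58.75492751598358 18.3
lid plate [473.22608013 318.08969286] -1.3069592672568562 205.6235294117647 [2960, 1336]
lid plate [473.21629314 318.01311871] -1.3763635595790946 76.38823529411765 [2960]
lid plate [470.29533254 318.4162826 ] -0.5609695563337428 122.58431372549019 [1336]
```

View pics/c6.png

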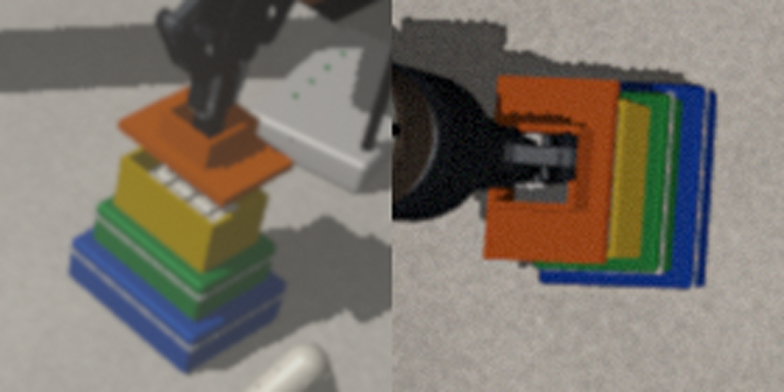

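Run:
```python
from strip import *
c=camera('top')
C=np.array([.471,.318,0])
a=np.radians(-1.3); ex=np.array([np.cos(a),np.sin(a),0]); ey=np.array([-np.sin(a),np.cos(a),0])
def edge(v,lo,hi):  # first crossing of mid
    m=(lo+hi)/2; i=np.nonzero((v[:-1]-m)*(v[1:]-m)<=0)[0]; return i+ (m-v[i])/(v[i+1]-v[i])
for lab,y,z,half,off,f in(('orange',-.031,.169,58,ey*.003,lambda p:p[:,0]-p[:,2]),('yellow side',-.031,.10,52,np.array([0,0,.005]),lambda p:p[:,0]-p[:,2]),('green side',-.043,.064,63,np.array([0,0,.003]),lambda p:p[:,1]-p[:,2]),('green top',-.0385,.085,63,ey*.0015,lambda p:p[:,1]-p[:,2]),('blue',-.053,.045,75,ey*.001,lambda p:p[:,2]-p[:,0])):
    P=C+ey*y+[0,0,z]
    t,p=prof(c,P-ex*.09,P+ex*.09,off); v=f(p); hi=np.median(v[70:110]); 
    e=edge(v,0 if lab!='orange' else np.median(v[:10]),hi)-90
    print(lab,half,hi,np.round(e,1))
```

```text
orange 58 79.52768141157165 [-55.8  59.4]
yellow side 52 60.948289190679404 [-52.3  51.6]
green side 63 22.888864640907187 [-60.   59.2]
green top 63 33.84199849616377 [-61.3  61.4]
blue 75 66.97841944379101 [-73.   72.7]
```

Call:
drive_tool(increments=[[[-0.5,-0.3,-2],[0,0,0],0.15],[[-0.5,-0.3,-4],[0,0,0],0.15],[[0,0,-4],[0,0,0],0.15],[[0,0,-3],[0,0,0],0.15],[[0,0,-2],[0,0,0],0.15],[[0,0,-2],[0,0,0],0.15],[[0,0,-1],[0,0,0],0.15],[[0,0,0],[0,0,0],0.15]])

```text
clock: 19.22
eef_pos: [0.47, 0.3186, 0.1796]
tool_rot: [0.011, 1.0, -0.0, -0.0]
ft_force: [0.4, -0.1, -2.4]
grip_width: 0.017
grasp_force: 58.8
```

Call:
drive_tool(increments=[[[0,0,-1],[0,0,0],0.15],[[0,0,-1],[0,0,0],0.15],[[0,0,-1],[0,0,0],0.15],[[0,0,0],[0,0,0],0.15],[[0,0,0],[0,0,0],0.15]])

```text
clock: 19.63
eef_pos: [0.4701, 0.3187, 0.1769]
tool_rot: [0.011, 1.0, 0.0, -0.0]
ft_force: [-0.4, -0.1, -1.8]
grip_width: 0.0172
grasp_force: 58.8
```

```bash
python3 st.py
```

```text
[470.1 318.7 176.9] ydir 88.72 tilt [ 0. -0.] [-0.4 -0.1 -1.8] 0.017211510527073915 58.771371245384216 19.6333
```

Plug is 6 mm in with no contact force. I'll keep going.

Call:
drive_tool(increments=[[[0,0,-1],[0,0,0],0.15],[[0,0,-1],[0,0,0],0.15],[[0,0,-0.7],[0,0,0],0.15],[[0,0,-0.5],[0,0,0],0.15],[[0,0,0],[0,0,0],0.15],[[0,0,0],[0,0,0],0.15]])

```text
clock: 20.13
eef_pos: [0.4701, 0.3187, 0.1737]
tool_rot: [0.011, 1.0, -0.0, -0.0]
ft_force: [0.0, 0.8, -2.1]
grip_width: 0.0167
grasp_force: 58.8
```

Call:
drive_tool(increments=[[[0,0,-0.6],[0,0,0],0.15],[[0,0,-0.6],[0,0,0],0.15],[[0,0,0],[0,0,0],0.15],[[0,0,0],[0,0,0],0.15],[[0,0,0],[0,0,0],0.15]])

```text
clock: 20.55
eef_pos: [0.4702, 0.3188, 0.1731]
tool_rot: [0.011, 1.0, 0.0, 0.0]
ft_force: [-0.3, -0.4, 2.5]
grip_width: 0.0172
grasp_force: 59.4
```

```bash
python3 st.py
```

```text
[470.2 318.8 173.1] ydir 88.72 tilt [0.0002 0.0003] [-0.3 -0.4  2.5] 0.017218387446024584 59.374313950538635 20.55
```

Call:
drive_tool(increments=[[[0,0,-0.4],[0,0,0],0.15],[[0,0,0],[0,0,0],0.5],[[0,0,0],[0,0,0],0.5],[[0,0,0],[0,0,0],0.5],[[0,0,0],[0,0,0],0.5],[[0,0,10],[0,0,0],0.5],[[0,0,20],[0,0,0],1],[[0,0,20],[0,0,0],1]])

```text
clock: 21.22
eef_pos: [0.4696, 0.3183, 0.2224]
tool_rot: [0.011, 1.0, -0.001, -0.001]
ft_force: [0.5, 0.6, 0.2]
grip_width: 0.0654
grasp_force: 0.0
```

Call:
drive_tool(increments=[[[0,0,15],[0,0,0],1],[[0,0,0],[0,0,0],1],[[0,0,0],[0,0,0],1],[[0,0,0],[0,0,0],1],[[0,0,0],[0,0,0],1]])

```text
clock: 21.63
eef_pos: [0.4695, 0.3183, 0.2357]
tool_rot: [0.011, 1.0, -0.001, -0.001]
ft_force: [-0.0, -0.6, 0.1]
grip_width: 0.085
grasp_force: 0.0
```

```bash
python3 st.py
python3 - <<'E'
from strip import *
C=np.array([.471,.318,0])
a=np.radians(-1.3); ex=np.array([np.cos(a),np.sin(a),0]); ey=np.array([-np.sin(a),np.cos(a),0])
def edge(v,lo,hi):
    m=(lo+hi)/2; i=np.nonzero((v[:-1]-m)*(v[1:]-m)<=0)[0]; return i+ (m-v[i])/(v[i+1]-v[i])
c=shot('top','t7.png')
P=C-ey*.031+[0,0,.142]
t,p=prof(c,P-ex*.09,P+ex*.09,ey*.003); v=p[:,0]-p[:,2]; print(edge(v,np.median(v[:10]),np.median(v[70:110]))-90)
a=cv2.imread('pics/t7.png')[185:325,70:210]; c=shot('scene','s7.png'); b=cv2.imread('pics/s7.png')[60:200,340:480]
cv2.imwrite('pics/c7.png',cv2.resize(np.hstack([b,np.clip(a*1.6,0,255).astype(np.uint8)]),None,fx=2.8,fy=2.8,interpolation=2))
E
```

```text
[469.5 318.3 235.7] ydir 88.72 tilt [-0.0007 -0.001 ] [-0.  -0.6  0.1] 0.08504551111017701 0.0 21.6333
[-57.44539908  57.99437653]
```

View pics/c7.png

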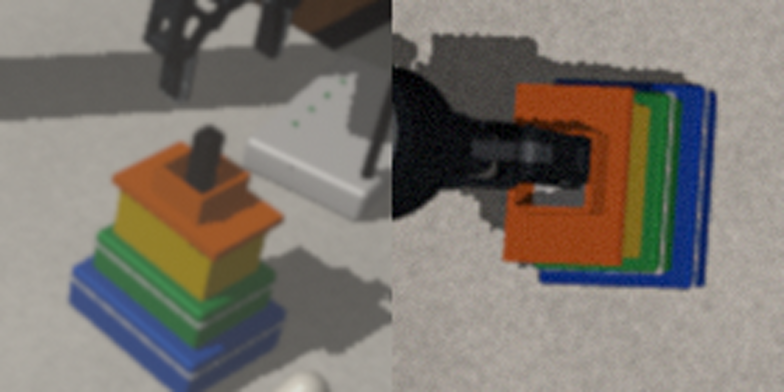

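Lids sit home on the yellow box (crop 200,200), knob free. Next, the collar.

Call:
drive_tool(increments=[[[0.7,0.5,-12],[0,0,0],1],[[0,0,-20],[0,0,0],1],[[0,0,-20],[0,0,0],1],[[0,0,-18],[0,0,0],1],[[0,0,-12],[0,0,0],1],[[0,0,-8],[0,0,0],1],[[0,0,-4],[0,0,0],1],[[0,0,0],[0,0,0],1]])

```text
clock: 22.4
eef_pos: [0.4702, 0.3188, 0.142]
tool_rot: [0.011, 1.0, -0.001, -0.001]
ft_force: [-0.8, 0.4, -0.3]
grip_width: 0.0854
grasp_force: 0.0
```

Call:
drive_tool(increments=[[[0,0,0],[0,0,0],1],[[0,0,0],[0,0,0],1],[[0,0,0],[0,0,0],1]])

```text
clock: 22.65
eef_pos: [0.4714, 0.3196, 0.1442]
tool_rot: [0.011, 1.0, 0.001, 0.001]
ft_force: [0.2, -0.8, 0.1]
grip_width: 0.085
grasp_force: 0.0
```

```bash
python3 st.py
```

```text
[471.4 319.6 144.2] ydir 88.72 tilt [0.0006 0.0008] [ 0.2 -0.8  0.1] 0.08500942598211664 0.0 22.65
```

Call:
drive_tool(increments=[[[-0.7,-0.4,-1.5],[0,0,0],0.75],[[0,0,0],[0,0,0],0.75],[[0,0,0],[0,0,0],0.66],[[0,0,0],[0,0,0],0.66],[[0,0,0],[0,0,0],0.66],[[0,0,0],[0,0,0],0.66]])

```text
clock: 23.15
eef_pos: [0.4701, 0.3188, 0.1417]
tool_rot: [0.011, 1.0, 0.0, 0.0]
ft_force: [0.2, 0.4, -0.3]
grip_width: 0.0566
grasp_force: 0.0
```

```bash
python3 st.py
```

```text
[470.1 318.8 141.7] ydir 88.72 tilt [0. 0.] [ 0.2  0.4 -0.3] 0.0566100796975213 0.0 23.15
```

Aligned with the knob's y position and free of the plate. I'll close now.

Call:
drive_tool(increments=[[[0,0,0],[0,0,0],0.45],[[0,0,0],[0,0,0],0.45],[[0,0,0],[0,0,0],0.45],[[0,0,0],[0,0,0],0.45],[[0,0,0],[0,0,0],0.45]])

```text
clock: 23.57
eef_pos: [0.4704, 0.3189, 0.142]
tool_rot: [0.011, 1.0, 0.0, 0.0]
ft_force: [-0.0, 1.2, 3.1]
grip_width: 0.0507
grasp_force: 64.0
```

Call:
drive_tool(increments=[[[0,0,1],[0,0,0],0.45],[[0,0,2],[0,0,0],0.45],[[0,0,3],[0,0,0],0.45],[[0,0,4],[0,0,0],0.45],[[0,0,5],[0,0,0],0.45],[[0,0,5],[0,0,0],0.45],[[0,0,0],[0,0,0],0.45]])

```text
clock: 24.15
eef_pos: [0.4708, 0.3192, 0.1631]
tool_rot: [0.011, 1.0, 0.001, 0.001]
ft_force: [0.3, -0.2, -0.5]
grip_width: 0.051
grasp_force: 63.5
```

```bash
python3 st.py
```

```text
[470.8 319.2 163.1] ydir 88.71 tilt [0.0007 0.001 ] [ 0.3 -0.2 -0.5] 0.05097575878544905 63.54044437408447 24.15
```

Call:
drive_tool(increments=[[[0,0,6],[0,0,0],0.45],[[0,0,10],[0,0,0],0.45],[[0,0,13],[0,0,0],0.45],[[0,0,15],[0,0,0],0.45],[[0,0,15],[0,0,0],0.45],[[0,0,12],[0,0,0],0.45],[[0,0,6],[0,0,0],0.45],[[0,0,3],[0,0,0],0.45]])

```text
clock: 24.82
eef_pos: [0.4707, 0.3192, 0.2434]
tool_rot: [0.011, 1.0, 0.001, 0.001]
ft_force: [1.1, -0.5, -1.9]
grip_width: 0.0513
grasp_force: 63.5
```

Call:
drive_tool(increments=[[[0,0,0],[0,0,0],0.45],[[0,0,0],[0,0,0],0.45],[[0,0,0],[0,0,0],0.45],[[0,0,0],[0,0,0],0.45],[[0,0,0],[0,0,0],0.45],[[0,0,0],[0,0,0],0.45]])

```text
clock: 25.32
eef_pos: [0.4699, 0.3186, 0.2411]
tool_rot: [0.011, 1.0, -0.0, -0.0]
ft_force: [-0.3, -0.3, -1.9]
grip_width: 0.051
grasp_force: 63.5
```

```bash
python3 st.py
python3 - <<'E'
from h import *
a=shot('top','t8.png'); c=shot('scene','s8.png'); a=cv2.imread('pics/t8.png')[185:325,60:200]; b=cv2.imread('pics/s8.png')[60:200,340:480]
cv2.imwrite('pics/c8.png',cv2.resize(np.hstack([b,np.clip(a*1.6,0,255).astype(np.uint8)]),None,fx=2.8,fy=2.8,interpolation=2))
E
```

```text
[469.9 318.6 241.1] ydir 88.71 tilt [-0.0003 -0.0004] [-0.3 -0.3 -1.9] 0.0510253183877767 63.54429602622986 25.3167
```

View pics/c8.png

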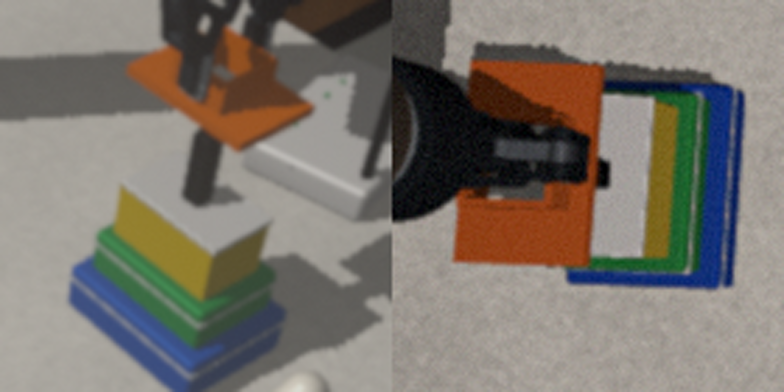

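The white lid is home in the yellow box (crop 200,205), and the orange lid is held level about 10 cm up, clear of the knob. The column is undisturbed. Handing in.

```bash
python3 -c "
from workcell import job_done
print(job_done())"
```

```text
the job is handed in; nothing more can be done
None
```

The job is handed in at about 25 s: the yellow box is centred on the column, the white lid is home in it, and the arm holds the orange lid level about 10 cm above.

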